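# Lift the broad keeper bar out of the jar rack and lay it on the scraping blocks

### The job

The broad wooden keeper bar of the jar rack is next to be scraped: lift it straight up and level until both its ends are well clear above its two U brackets, then lay it centred across both scraping blocks, square to them. Set it down rather than dropping it, and leave the slim bar where it is in its own brackets.

Things in the scene. Friction and masses are not known exactly. Their poses are not given: they have to be found in the camera images.
- broad_bar: Broad keeper bar, loose: pale wood, 38 mm wide (x), 300 long (y), 22 high (z), 0.11 to 0.23 kg. Origin: centre of its underside. Starts level in the two U brackets along one long side of the rack, near or far. At mid-length it can be gripped across its width from above: about 40 mm free beside it, 45 mm below it.
- slim_bar: Slim keeper bar, to be left alone, loose: same wood, 18 mm wide (x), 300 long (y), 22 high (z). Origin: centre of its underside. It lies in the two U brackets along the other long side of the rack.
- rack: Jar rack, fixed: grey-painted board 250 (x) x 340 (y) x 15 mm; origin: centre of its underside, on the bench. Loose pots, tops under 100 mm, stand along x = 0. Four steel U brackets at x = +-90, y = +-120: seat 60 mm above the bench, walls up to 94 mm, 46 mm apart across x, 16 mm long in y, open at the top. One bar lies along y at x = -90, one at x = +90.
- blocks: Scraping blocks, fixed: two flat-topped wooden blocks, each 100 (x) x 35 (y) mm, tops 45 mm above the bench, at y = +-90 mm on a grey-painted board 110 (x) x 250 (y) x 8 mm. Origin: centre of the board's underside, on the bench. A bar across both runs along y. A scraper and sanding block, under 35 mm high, lie beside it.

How it is judged:
By the outcome, as a careful person would: the job done as asked, in the order asked, and still so for the second after the job is handed in, with the robot touching nothing.
It also fails if it takes over 43 s, if anything falls off the work surface, if the arm or the gripper's body presses on something with over 40 N, if the wrist force passes 120 N, or if a joint passes its speed limit or range.

### The arm

A 6-joint arm with a two-finger parallel gripper is mounted at the origin on the work surface. World frame = base frame: x ahead of the robot, y to its left, z up, the work surface at z = 0. Lengths are in m, angles in rad, forces in N, time in s.
With the tool pointing down it reaches from about 0.35 to 0.925 m from the base axis. Payload 6.4 kg.
Tool frame: the origin (TCP) lies midway between the tips of the shut fingers; the grasp point (between the pads) lies ctrl.grip_depth behind it (ctrl.grip_depth is the distance from the TCP to the grasp point, in m); y points along the fingers, x is the direction in which the jaws open and shut, and the axes are right-handed (so a half turn about y gives the same grasp; the last joint's range is limited). The gripper opens to 94 mm and grips with 3 to 60 N. Pads are 16 mm wide; open, the fingers measure 119 mm over their backs; the gripper's body (75 mm by 177 mm) begins 78 mm behind the grasp point.
Start: joints at [-1.388, 0.245, 1.558, -0, 1.339, -0.174], TCP at [0.227, -0.609, 0.205] pointing down, gripper open.
Joint ranges: [-3.13, 3.13], [-1.02, 2.26], [0.13, 2.54], [-0.95, 4.09], [0.21, 2.88], [-2.74, 2.74]. Speed limits (rad/s): [2.57, 2.57, 3.14, 3.14, 3.14, 3.14].

### API

Orientations are given as a rotation vector (axis times angle).
In Python, from workcell import ctrl gives the robot as it stands.
- The arm moves only by the shell command python3 -m pendant 'ROWS' [OPENING] [FORCE]. ROWS is JSON, a list of rows, each an object with "delta_pos": the shift along the tool's x, y, z in cm, a list of three; "turn": the turn about the tool's y in rad. In form: [{"delta_pos": [x, y, z], "turn": turn}, ...]. A call has 1 to 8 rows; each row shifts and turns the commanded pose from where the row before left it, along the tool's axes as they then stand; what a row does not reach is not made up. A row lasts 1/10 s, in which the tool goes at most 50 mm and 8.59 degrees, less where a joint would pass 70% of its speed; a pose out of reach is approached as far as the arm can. A call is refused whole if a number of a shift passes 5 or a number of a turn 0.15, either way. A call with a gripper value outside its range is refused whole. OPENING is the closure, from 0 (fully open) to 1 (shut), set as the call begins (- or left out, the last holds). The fingers move at their own pace and stop on an object; FORCE is the grip in N (left out, the last holds). Time passes only in rows, so rows that do not move let the fingers close. It gives the time, the measured TCP pose, the force and the opening at its end, in the units of the state.
- ctrl.state(): the state, without advancing time (a new reading comes with each control period).
- ctrl.grab_frame(name): name is "side" or "top" or "wrist"; returns a dict with "image" (384x512x3 uint8, red, green, blue), "depth" (384x512 float32, m along the optical axis (not along the pixel's ray), 0 where there is no reading), "mtx" (3x3 intrinsics, pixels), "extrinsics" (4x4, takes a point from camera to world coordinates); the wrist camera has in their place "tool_from_camera" (4x4, takes a point from camera to tool coordinates, whose origin is the TCP and whose axes are the tool frame's). Camera axes: x right, y up, looking along -z (the intrinsics and any distortion apply to the point x, -y, -z); pixel columns grow to the right and rows downward; lengths in m; the calibration is good to about 2 mm. A picture is of the moment at which its call begins: read the wrist's pose just before it.
- ctrl.job_done(): hands the job in, once; it reports no verdict.
The state is a dict: "t": time; "joint_positions": joint angles; "qvel": joint speeds; "tau": joint torques, N m; "position": TCP position; "ee_rot": TCP orientation; "ft_force": force on the tool from outside, world axes, zero at the start; "ft_torque": the same for the moment, N m; "finger_gap": finger opening in m.
Only numpy, scipy, OpenCV 4.12 (cv2) and the standard library are available. Lean on these libraries where they do the work, as an engineer would, in place of code of your own. Each camera call takes 0.05 s, during which the arm holds its last target.

## Working session

There is one attempt and no reset: what is moved stays moved. The work goes in short steps, Python scripts to look and compute and a shell command to move; the robot and the scene stay as the last step left them, time stands still between calls to the robot, and variables do not carry over. Pictures are saved under pics/ and viewed, and the job is handed in when it is done.

```bash
mkdir -p pics
python3 - <<'E'
from workcell import ctrl
import cv2,numpy as np
print(ctrl.state(),ctrl.grip_depth)
for n in("top","side","wrist"):
    f=ctrl.grab_frame(n); cv2.imwrite(f"pics/{n}0.png",f["image"][:,:,::-1]); np.savez(f"{n}0.npz",**{k:v for k,v in f.items()})
    print(n,f["mtx"].tolist(),np.round(f.get("extrinsics",f.get("tool_from_camera")),3).tolist(), [k for k in f])
E
```

```text
{'t': 0.0, 'joint_positions': array([-1.38810997e+00,  2.45768072e-01,  1.55901960e+00,  2.85614301e-05,
        1.33867129e+00, -1.74099727e-01]), 'qvel': array([-0.00017989,  0.00026393, -0.00115102, -0.00136834, -0.00012346,
       -0.00157481]), 'tau': array([-2.21091564e-04, -4.15834522e+01, -3.14606667e+01,  6.84609194e-02,
        3.31633771e-02, -1.40890584e-04]), 'position': array([ 0.22692497, -0.60846495,  0.20437177]), 'ee_rot': array([-1.35575799,  0.94338393, -0.94122683]), 'ft_force': array([0.50740631, 0.40166257, 0.12527315]), 'ft_torque': array([ 0.01672579, -0.04221794,  0.02875968]), 'finger_gap': 0.09415734195315581} 0.0188
top [[369.7581993694779, 0.0, 260.05946500913666], [0.0, 369.7581993694779, 184.78678372363564], [0.0, 0.0, 1.0]] [[0.095, 0.967, -0.235, 0.333], [-0.995, 0.094, -0.017, -0.033], [0.006, 0.235, 0.972, 0.956], [0.0, 0.0, 0.0, 1.0]] ['image', 'depth', 'mtx', 'extrinsics']
side [[480.1489735244996, 0.0, 251.30862369814633], [0.0, 480.1489735244996, 191.9589656918161], [0.0, 0.0, 1.0]] [[0.997, 0.062, -0.039, 0.496], [-0.072, 0.727, -0.683, -0.627], [-0.014, 0.684, 0.73, 0.687], [0.0, 0.0, 0.0, 1.0]] ['image', 'depth', 'mtx', 'extrinsics']
wrist [[279.57809115975493, 0.0, 258.80915631950523], [0.0, 279.57809115975493, 187.84486720870694], [0.0, 0.0, 1.0]] [[1.0, 0.002, 0.0, -0.001], [0.0, 0.245, -0.97, -0.178], [-0.002, 0.97, 0.245, 0.072], [0.0, 0.0, 0.0, 1.0]] ['image', 'depth', 'mtx', 'tool_from_camera']
```

View pics/top0.png

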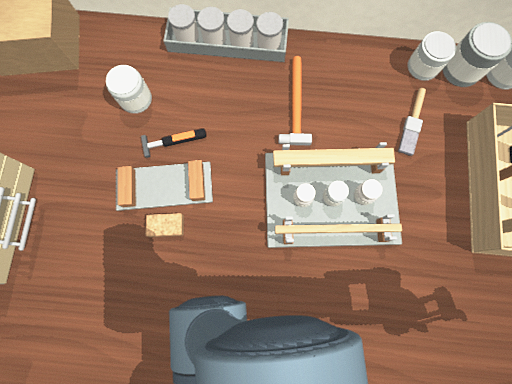

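View pics/side0.png

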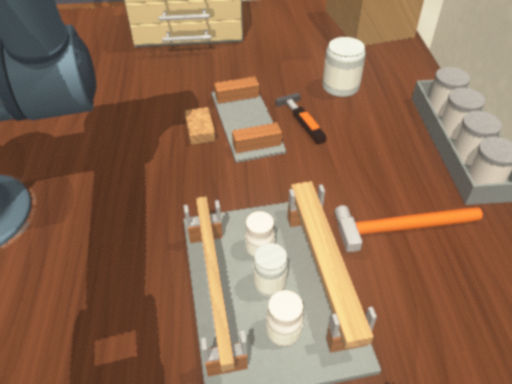

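View pics/wrist0.png

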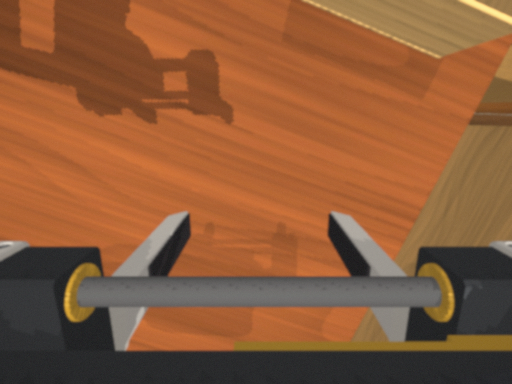

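The top view shows the broad bar on the rack's far side (around 275–394, 157) and the slim bar on the near side (row 229). The scraping blocks are at (125,185) and (196,180). I'll measure these next.

```bash
cat > h.py <<'E'
import numpy as np,cv2
def rays(f):
    K=f["mtx"];v,u=np.mgrid[0:384,0:512]
    return np.stack([(u-K[0,2])/K[0,0],-(v-K[1,2])/K[1,1],-np.ones(u.shape)],-1)
def cloud(f,T=None):
    T=f["extrinsics"] if T is None else T
    return (rays(f)*f["depth"][...,None])@T[:3,:3].T+T[:3,3]
def onplane(f,z,uv):
    T=f["extrinsics"];K=f["mtx"];uv=np.atleast_2d(uv).astype(float)
    d=np.stack([(uv[:,0]-K[0,2])/K[0,0],-(uv[:,1]-K[1,2])/K[1,1],-np.ones(len(uv))],-1)@T[:3,:3].T
    s=(z-T[2,3])/d[:,2]; return (T[:3,3]+d*s[:,None])[:,:2]
def comps(f,hz,lo,hi,minpx=60,region=None,mask=None):
    P=cloud(f); m=(f["depth"]>0)&(P[...,2]>lo)&(P[...,2]<hi)
    if mask is not None:m&=mask
    n,L,st,_=cv2.connectedComponentsWithStats(m.astype(np.uint8))
    out=[]
    for i in range(1,n):
        if st[i,4]<minpx: continue
        v,u=np.nonzero(L==i)
        xy=onplane(f,hz,np.stack([u,v],1))
        r=cv2.minAreaRect((xy*1000).astype(np.float32))
        out.append((st[i].tolist(),np.round(r[0],1).tolist(),np.round(r[1],1).tolist(),round(r[2],2),round(float(np.median(P[L==i][:,2])),4)))
    return out
E
python3 - <<'E'
from h import *
for n in("top","side"):
    f=dict(np.load(n+"0.npz")); hsv=cv2.cvtColor(f["image"],cv2.COLOR_RGB2HSV)
    for p in [(335,152),(335,157),(335,161),(335,165),(196,170),(196,190)] if n=="top" else [(330,260),(335,262),(250,135),(235,88),(259,140)]:
        print(p,hsv[p[1],p[0]],cloud(f)[p[1],p[0]].round(3))
    wood=(hsv[...,0]>10)&(hsv[...,0]<30)&(hsv[...,1]>50)&(hsv[...,2]>150)
    print(n,"bars");[print(c) for c in comps(f,.082,.074,.090,mask=wood)]
    print("blocks");[print(c) for c in comps(f,.045,.039,.051)]
E
```

```text
(335, 152) [ 25  62 246] [ 0.646 -0.195  0.083]
(335, 157) [ 26  52 247] [ 0.633 -0.196  0.081]
(335, 161) [ 27  48 248] [ 0.622 -0.196  0.084]
(335, 165) [ 16  93 153] [ 0.618 -0.201  0.062]
(196, 170) [ 15 120 238] [0.575 0.149 0.048]
(196, 190) [ 15 121 239] [0.524 0.142 0.046]
top bars
([274, 148, 121, 18, 1414], [634.6, -193.5], [41.0, 299.6], 7.21, 0.0825)
([9, 160, 13, 36, 142], [504.7, 579.6], [13.6, 88.1], 88.3, 0.082)
([0, 200, 11, 40, 119], [402.2, 578.1], [7.6, 93.3], 89.93, 0.0802)
([276, 223, 126, 10, 954], [457.8, -213.3], [18.6, 297.9], 6.41, 0.0823)
blocks
([0, 5, 74, 63, 315], [882.3, 593.3], [136.3, 263.1], 53.32, 0.0448)
([164, 20, 122, 35, 432], [941.4, 124.1], [347.1, 71.7], 79.98, 0.0469)
([175, 27, 23, 12, 66], [968.5, 228.2], [25.6, 64.1], 24.1, 0.0439)
([202, 30, 24, 12, 63], [967.9, 152.1], [30.4, 65.6], 14.24, 0.0444)
([230, 35, 23, 9, 63], [966.5, 76.2], [25.5, 61.8], 5.71, 0.0456)
([413, 52, 29, 22, 97], [933.8, -434.2], [87.0, 39.4], 58.36, 0.045)
([449, 60, 33, 21, 111], [922.5, -540.8], [95.2, 33.1], 61.17, 0.0457)
([495, 64, 17, 19, 74], [928.6, -649
[... 1145 characters left out ...]
6, 45, 17, 432], [519.5, 319.7], [99.6, 43.1], 11.2, 0.0444)
([416, 80, 96, 111, 1066], [969.8, 120.9], [83.9, 353.6], 0.98, 0.0466)
([431, 91, 17, 14, 78], [963.6, 225.7], [20.1, 50.5], 30.98, 0.0453)
([443, 110, 19, 18, 101], [963.9, 148.8], [23.7, 59.3], 23.93, 0.0457)
([232, 122, 50, 20, 593], [553.0, 143.8], [100.8, 41.9], 10.73, 0.0444)
([457, 136, 21, 18, 109], [965.1, 65.7], [21.2, 55.3], 29.58, 0.0448)
([245, 236, 15, 14, 64], [518.7, -142.7], [12.4, 31.8], 44.62, 0.0447)
([254, 276, 33, 14, 124], [545.6, -222.0], [23.0, 50.5], 87.47, 0.0447)
([266, 322, 37, 18, 159], [556.9, -303.9], [24.9, 52.4], 81.98, 0.0453)
([328, 327, 15, 18, 68], [624.0, -318.9], [15.1, 28.8], 37.29, 0.0448)
```

```bash
cat > d.py <<'E'
import sys
from workcell import ctrl
from scipy.spatial.transform import Rotation as Ro
import numpy as np
def go(x,y,z,yaw):
    s=ctrl.state();R=Ro.from_rotvec(s["ee_rot"]).as_matrix()
    a=np.degrees(np.arctan2(R[1,0],R[0,0])); d=np.array([x,y,z])-s["position"]
    print("t",s["t"],"pos",s["position"].round(4),"x-yaw",a.round(2),"tilt y",R[:,1].round(4),"q",s["joint_positions"].round(2),"f",s["ft_force"].round(2),"M",s["ft_torque"].round(2),"gap",round(s["finger_gap"],4))
    dy=(yaw-a+90)%180-90
    # turning about tool y (down): positive turn lowers world yaw
    print("delta cm tool",(R.T@d*100).round(2),"world dyaw deg",round(dy,2),"turn rad",round(-np.radians(dy),4))
    t=-np.radians(dy); R2=R@Ro.from_rotvec([0,t,0]).as_matrix(); print("after turn, delta",(R2.T@d*100).round(2))
if __name__=="__main__": go(*map(float,sys.argv[1:]))
E
python3 d.py 0.634 -0.194 0.25 7.1
python3 - <<'E'
from h import *
f=dict(np.load("top0.npz"));P=cloud(f)
for n,s in (("crate",np.s_[105:255,470:]),("left",np.s_[155:285,0:40]),("mid",np.s_[60:250,40:470])):
    p=P[s].reshape(-1,3);p=p[p[:,2]>.1];print(n,len(p),p.min(0).round(3) if len(p) else "",p.max(0).round(3) if len(p) else "")
E
```

```text
t 0.15 pos [ 0.227  -0.6086  0.2046] x-yaw -69.56 tilt y [-3.0e-04  1.4e-03 -1.0e+00] q [-1.39  0.25  1.56  0.    1.34 -0.17] f [ 0.33  0.35 -0.02] M [ 0.03  0.01 -0.01] gap 0.0938
delta cm tool [-24.64  -4.49  52.62] world dyaw deg 76.66 turn rad -1.3379
after turn, delta [45.52 -4.49 36.12]
crate 1170 [ 0.333 -0.627  0.1  ] [ 0.799 -0.033  0.956]
left 836 [ 0.333 -0.033  0.1  ] [0.547 0.583 0.956]
mid 1187 [ 0.333 -0.527  0.1  ] [0.925 0.394 0.956]
```

```bash
python3 - <<'E'
from h import *
f=dict(np.load("top0.npz"));P=cloud(f)
ok=(f["depth"]>0)&(f["depth"]<.95)
for n,s in (("crate",np.s_[105:255,470:]),("left",np.s_[155:285,0:40]),("mid",np.s_[60:270,40:470])):
    p=P[s][ok[s]];print(n,p.max(0).round(3),np.percentile(p[:,2],99)); q=p[p[:,2]>.1];print(len(q),q.min(0) if len(q) else '',q.max(0) if len(q) else '')
E
python3 -m pendant '[{"delta_pos":[0,-3,0],"turn":-0.15},{"delta_pos":[0,-2,0],"turn":-0.15},{"delta_pos":[0,0,0],"turn":-0.15},{"delta_pos":[0,0,0],"turn":-0.15},{"delta_pos":[0,0,0],"turn":-0.15},{"delta_pos":[0,0,0],"turn":-0.15},{"delta_pos":[0,0,0],"turn":-0.15},{"delta_pos":[0,0,0],"turn":-0.15}]' 0.3 25
python3 d.py 0.634 -0.194 0.25 7.1
```

```text
crate [ 0.8   -0.566  0.124] 0.12202577923071373
1143 [ 0.44020416 -0.62700082  0.10000219] [ 0.79873466 -0.56848683  0.12409965]
left [0.547 0.603 0.169] 0.1639983239460739
823 [0.33595297 0.53629172 0.10011994] [0.54727325 0.58253513 0.16947988]
mid [0.817 0.534 0.116] 0.11148658288509133
850 [0.73386017 0.31042271 0.10002284] [0.81743081 0.39407231 0.11567743]
t: 0.95
position: [0.227, -0.6088, 0.2549]
ee_rot: [-1.57, 0.006, -0.006]
ft_force: [-0.6, 0.3, -0.3]
finger_gap: 0.0659
t 0.95 pos [ 0.227  -0.6088  0.2549] x-yaw -0.45 tilt y [-1.e-04  9.e-04 -1.e+00] q [-1.39  0.21  1.51  0.    1.42 -1.38] f [-0.61  0.3  -0.34] M [-0.06 -0.09  0.05] gap 0.0659
delta cm tool [40.38  0.52 41.8 ] world dyaw deg 7.55 turn rad -0.1317
after turn, delta [45.52  0.52 36.13]
```

```bash
python3 -m pendant '[{"delta_pos":[3.3,0,3.4],"turn":0},{"delta_pos":[3.3,0,3.4],"turn":0},{"delta_pos":[3.3,0,3.4],"turn":0},{"delta_pos":[3.3,0,3.4],"turn":0},{"delta_pos":[3.3,0,3.4],"turn":0},{"delta_pos":[3.3,0,3.4],"turn":0},{"delta_pos":[3.3,0,3.4],"turn":0},{"delta_pos":[3.3,0,3.4],"turn":0}]'
python3 d.py 0.634 -0.194 0.20 7.1
```

```text
t: 1.75
position: [0.4958, -0.3391, 0.2552]
ee_rot: [-1.571, 0.011, -0.011]
ft_force: [0.4, -0.1, 0.3]
finger_gap: 0.066
t 1.75 pos [ 0.4958 -0.3391  0.2552] x-yaw -0.81 tilt y [-2.e-04  2.e-04 -1.e+00] q [-0.79  0.09  1.64 -0.    1.41 -0.77] f [ 0.4  -0.12  0.35] M [-0.08 -0.11 -0.02] gap 0.066
delta cm tool [13.61  5.52 14.7 ] world dyaw deg 7.91 turn rad -0.138
after turn, delta [15.51  5.52 12.69]
```

```bash
python3 -m pendant '[{"delta_pos":[3.3,0,3.4],"turn":0},{"delta_pos":[3.3,0,3.4],"turn":0},{"delta_pos":[3.3,0,3.4],"turn":0},{"delta_pos":[3.3,0,3.4],"turn":0},{"delta_pos":[0,0,0],"turn":-0.13},{"delta_pos":[0,0,0],"turn":0},{"delta_pos":[0,0,0],"turn":0}]'
python3 d.py 0.634 -0.194 0.20 7.1
```

```text
t: 2.45
position: [0.6284, -0.2069, 0.2551]
ee_rot: [-1.569, -0.088, 0.089]
ft_force: [0.4, 0.8, -0.7]
finger_gap: 0.0656
t 2.45 pos [ 0.6284 -0.2069  0.2551] x-yaw 6.48 tilt y [-7.e-04  2.e-04 -1.e+00] q [-0.49  0.24  1.48 -0.    1.43 -0.6 ] f [ 0.45  0.76 -0.72] M [-0.09 -0.08  0.02] gap 0.0656
delta cm tool [0.71 5.5  1.21] world dyaw deg 0.62 turn rad -0.0108
after turn, delta [0.72 5.5  1.21]
```

```bash
python3 -m pendant '[{"delta_pos":[0.7,2,1.2],"turn":-0.011},{"delta_pos":[0,3.5,0],"turn":0},{"delta_pos":[0,2,0],"turn":0},{"delta_pos":[0,2,0],"turn":0},{"delta_pos":[0,0,0],"turn":0},{"delta_pos":[0,0,0],"turn":0}]'
python3 d.py 0.634 -0.194 0.052 7.1
python3 - <<'E'
from h import *
from workcell import ctrl
from scipy.spatial.transform import Rotation as Ro
s=ctrl.state();f=ctrl.grab_frame("wrist")
T=np.eye(4);T[:3,:3]=Ro.from_rotvec(s["ee_rot"]).as_matrix();T[:3,3]=s["position"]
f["extrinsics"]=T@f["tool_from_camera"]
cv2.imwrite("pics/wrist1.png",f["image"][:,:,::-1])
[print(c) for c in comps(f,.082,.076,.088,200)]
f=ctrl.grab_frame("side");cv2.imwrite("pics/side1.png",f["image"][:,:,::-1])
E
```

```text
t: 3.05
position: [0.6339, -0.1948, 0.1608]
ee_rot: [-1.569, -0.098, 0.098]
ft_force: [0.8, -0.2, 0.7]
finger_gap: 0.0659
t 3.05 pos [ 0.6339 -0.1948  0.1608] x-yaw 7.14 tilt y [-1.e-04  1.e-04 -1.e+00] q [-0.47  0.31  1.56 -0.    1.27 -0.59] f [ 0.78 -0.18  0.73] M [ 0.   -0.09  0.07] gap 0.0659
delta cm tool [ 0.02 10.88  0.07] world dyaw deg -0.04 turn rad 0.0006
after turn, delta [ 0.02 10.88  0.07]
([36, 13, 58, 233, 5179], [456.5, -164.8], [20.8, 206.5], 6.34, 0.0803)
([239, 16, 46, 260, 10653], [632.5, -161.1], [37.6, 237.7], 6.89, 0.0805)
([13, 43, 17, 23, 243], [420.7, -96.8], [12.2, 17.1], 1.01, 0.0823)
([133, 83, 53, 52, 2138], [538.0, -127.0], [45.8, 43.4], 7.04, 0.0834)
([146, 165, 49, 49, 399], [556.0, -193.5], [29.5, 50.4], 46.82, 0.0828)
([243, 307, 35, 18, 626], [652.7, -327.3], [36.7, 21.2], 7.04, 0.0805)
```

View pics/wrist1.png

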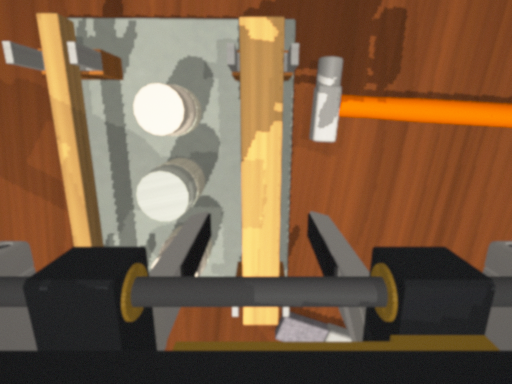

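View pics/side1.png

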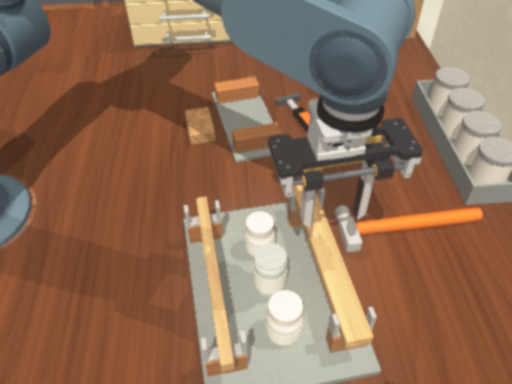

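The wrist view shows the bar (239–285, rows 16–325) between the open fingers, parallel to them and 38 mm wide. Its top is at z of about 0.081. The pot (165,190) clears the left finger by about 10 mm, so I'll narrow the jaws slightly and go down.

```bash
python3 -m pendant '[{"delta_pos":[0.1,0,0.1],"turn":0},{"delta_pos":[0,2,0],"turn":0},{"delta_pos":[0,2,0],"turn":0},{"delta_pos":[0,2,0],"turn":0},{"delta_pos":[0,2,0],"turn":0},{"delta_pos":[0,1.8,0],"turn":0},{"delta_pos":[0,1,0],"turn":0},{"delta_pos":[0,0,0],"turn":0}]' 0.38
python3 d.py 0.635 -0.194 0.052 7.1
python3 -m pendant '[{"delta_pos":[0,0,0],"turn":0},{"delta_pos":[0,0,0],"turn":0},{"delta_pos":[0,0,0],"turn":0},{"delta_pos":[0,0,0],"turn":0},{"delta_pos":[0,0,0],"turn":0},{"delta_pos":[0,0,0],"turn":0}]' 1 30
python3 d.py 0.635 -0.194 0.052 7.1
```

```text
t: 3.95
position: [0.6343, -0.1924, 0.051]
ee_rot: [-1.567, -0.098, 0.101]
ft_force: [0.1, -0.1, 0.2]
finger_gap: 0.0579
t 3.95 pos [ 0.6343 -0.1924  0.051 ] x-yaw 7.27 tilt y [-0.0023  0.0012 -1.    ] q [-0.47  0.44  1.61 -0.    1.09 -0.59] f [ 0.07 -0.09  0.21] M [-0.01 -0.04  0.03] gap 0.0579
delta cm tool [ 0.05 -0.1  -0.17] world dyaw deg -0.17 turn rad 0.003
after turn, delta [ 0.05 -0.1  -0.17]
t: 4.55
position: [0.6359, -0.1932, 0.0537]
ee_rot: [-1.569, -0.101, 0.099]
ft_force: [-1.2, 0.6, 5.1]
finger_gap: 0.0378
t 4.55 pos [ 0.6359 -0.1932  0.0537] x-yaw 7.27 tilt y [ 1.6e-03 -8.0e-04 -1.0e+00] q [-0.47  0.44  1.61 -0.    1.09 -0.59] f [-1.19  0.58  5.11] M [ 0.01  0.11 -0.05] gap 0.0378
delta cm tool [-0.1   0.17 -0.07] world dyaw deg -0.17 turn rad 0.0031
after turn, delta [-0.1   0.17 -0.07]
```

```bash
python3 -m pendant '[{"delta_pos":[0,0,0],"turn":0},{"delta_pos":[0,-0.5,0],"turn":0},{"delta_pos":[0,-1,0],"turn":0},{"delta_pos":[0,-1,0],"turn":0},{"delta_pos":[0,-1,0],"turn":0},{"delta_pos":[0,-0.5,0],"turn":0},{"delta_pos":[0,0,0],"turn":0},{"delta_pos":[0,0,0],"turn":0}]' 1 45
python3 d.py 0.5367 0.2349 0.14 10.7
python3 - <<'E'
from h import *
from workcell import ctrl
f=ctrl.grab_frame("side");cv2.imwrite("pics/side2.png",f["image"][:,:,::-1])
E
```

```text
t: 5.35
position: [0.635, -0.1927, 0.0924]
ee_rot: [-1.568, -0.1, 0.1]
ft_force: [-1.5, -0.7, -2.1]
finger_gap: 0.0376
t 5.35 pos [ 0.635  -0.1927  0.0924] x-yaw 7.28 tilt y [-1.e-04  1.e-04 -1.e+00] q [-0.47  0.39  1.59  0.    1.16 -0.59] f [-1.45 -0.74 -2.15] M [-0.07 -0.05  0.06] gap 0.0376
delta cm tool [-4.34 -4.76 43.66] world dyaw deg 3.42 turn rad -0.0597
after turn, delta [-1.72 -4.76 43.84]
```

View pics/side2.png

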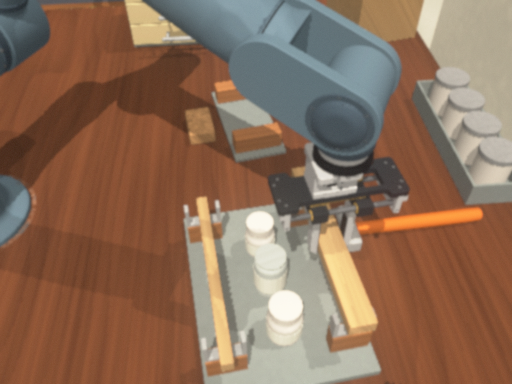

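The bar is rising with the gripper; its near end is now above the bracket at (350,325). I'll keep lifting, then check that it is level.

```bash
python3 -m pendant '[{"delta_pos":[0,-1,0],"turn":0},{"delta_pos":[0,-1.5,0],"turn":0},{"delta_pos":[0,-1.5,0],"turn":0},{"delta_pos":[0,-1.5,0],"turn":0},{"delta_pos":[0,-1.5,0],"turn":0},{"delta_pos":[0,-1,0],"turn":0},{"delta_pos":[0,0,0],"turn":0},{"delta_pos":[0,0,0],"turn":0}]'
python3 d.py 0.5367 0.2349 0.16 10.7
cat > chk.py <<'E'
from h import *
from workcell import ctrl
import sys
lo,hi,tag=float(sys.argv[1]),float(sys.argv[2]),sys.argv[3]
hz=float(sys.argv[4])
for n in("side","top"):
    f=ctrl.grab_frame(n);cv2.imwrite(f"pics/{n}{tag}.png",f["image"][:,:,::-1])
    P=cloud(f);hsv=cv2.cvtColor(f["image"],cv2.COLOR_RGB2HSV)
    wood=(hsv[...,0]>15)&(hsv[...,0]<32)&(hsv[...,1]>40)&(hsv[...,2]>140)&(P[...,0]>.4)&(P[...,0]<.8)&(abs(P[...,1])<.45)
    print(n);[print(c) for c in comps(f,hz,lo,hi,40,mask=wood)]
    m=wood&(P[...,2]>lo)&(P[...,2]<hi)&(f["depth"]>0); p=P[m]
    if len(p):
        p=p[abs(p[:,2]-np.median(p[:,2]))<.015]
        A=np.c_[p[:,:2]-p[:,:2].mean(0),np.ones(len(p))];print("plane",np.linalg.lstsq(A,p[:,2],rcond=None)[0].round(4))
E
python3 chk.py 0.15 0.23 3 0.195
```

```text
t: 6.2
position: [0.635, -0.1928, 0.1724]
ee_rot: [-1.568, -0.1, 0.1]
ft_force: [-0.2, -0.3, -2.3]
finger_gap: 0.0379
t 6.2 pos [ 0.635  -0.1928  0.1724] x-yaw 7.27 tilt y [-2.e-04  1.e-04 -1.e+00] q [-0.47  0.3   1.55 -0.    1.29 -0.59] f [-0.18 -0.27 -2.28] M [ 0.   -0.08  0.  ] gap 0.0379
delta cm tool [-4.33  1.24 43.67] world dyaw deg 3.43 turn rad -0.0598
after turn, delta [-1.72  1.24 43.85]
side
([322, 174, 68, 129, 3633], [640.3, -246.2], [44.7, 206.1], 7.44, 0.2001)
plane [0.062  0.0188 0.1994]
top
([395, 130, 19, 20, 234], [644.2, -329.8], [31.4, 58.5], 61.29, 0.2001)
([275, 133, 33, 17, 422], [621.4, -77.8], [37.0, 70.3], 5.6, 0.2007)
plane [0.0447 0.009  0.2002]
```

View pics/side3.png

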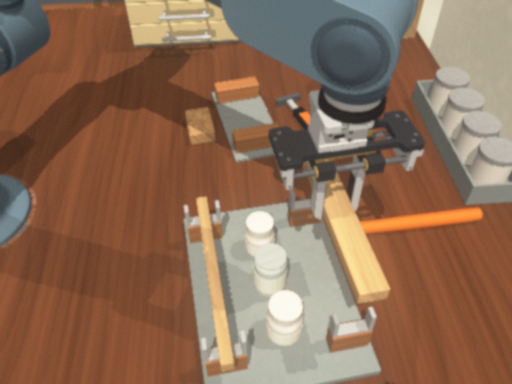

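View pics/top3.png

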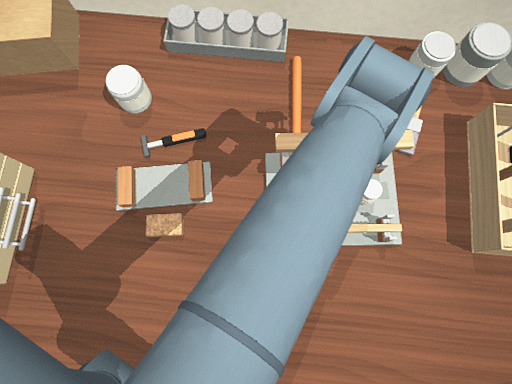

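The bar is level (slope along y about 0.01) with its underside at about 0.178, well above the 0.094 bracket walls. It sits centred on the TCP within 1–2 mm. Next I carry it across to the blocks.

```bash
python3 -m pendant '[{"delta_pos":[-0.1,0,1],"turn":0},{"delta_pos":[-0.2,0,2],"turn":0},{"delta_pos":[-0.3,0,3],"turn":0},{"delta_pos":[-0.3,0,3],"turn":0},{"delta_pos":[-0.3,0,3],"turn":0},{"delta_pos":[-0.3,0,3],"turn":0},{"delta_pos":[-0.3,0,3],"turn":0},{"delta_pos":[-0.3,0,3],"turn":0}]'
python3 -m pendant '[{"delta_pos":[-0.3,0,3],"turn":0},{"delta_pos":[-0.3,0,3],"turn":0},{"delta_pos":[-0.3,0,3],"turn":0},{"delta_pos":[-0.3,0,3],"turn":0},{"delta_pos":[-0.3,0,3],"turn":0},{"delta_pos":[-0.3,0,3],"turn":0},{"delta_pos":[-0.2,0,2],"turn":0},{"delta_pos":[-0.1,0,1],"turn":0}]'
python3 -m pendant '[{"delta_pos":[0,0,0],"turn":-0.02},{"delta_pos":[0,0,0],"turn":-0.02},{"delta_pos":[0,0,0],"turn":-0.02},{"delta_pos":[0,0,0],"turn":0},{"delta_pos":[0,0,0],"turn":0}]'
python3 d.py 0.5367 0.2349 0.10 10.7
```

```text
t: 7.1
position: [0.5863, 0.0155, 0.1722]
ee_rot: [-1.568, -0.1, 0.101]
ft_force: [0.0, 0.4, -3.0]
finger_gap: 0.0379
t: 7.9
position: [0.5384, 0.221, 0.1722]
ee_rot: [-1.568, -0.101, 0.103]
ft_force: [0.1, -0.5, -3.3]
finger_gap: 0.0373
t: 8.4
position: [0.5405, 0.2178, 0.1725]
ee_rot: [-1.566, -0.146, 0.146]
ft_force: [-0.3, 0.0, -2.2]
finger_gap: 0.0375
t 8.4 pos [0.5405 0.2178 0.1725] x-yaw 10.65 tilt y [ 0.e+00 -1.e-04 -1.e+00] q [ 0.19  0.12  1.76 -0.    1.26  0.  ] f [-0.28  0.03 -2.19] M [-0.06 -0.04 -0.02] gap 0.0375
delta cm tool [-0.06  7.24  1.75] world dyaw deg 0.05 turn rad -0.0009
after turn, delta [-0.06  7.24  1.75]
```

```bash
python3 -m pendant '[{"delta_pos":[-0.1,0,0.9],"turn":0},{"delta_pos":[0,0,0.8],"turn":0},{"delta_pos":[0,2,0],"turn":0},{"delta_pos":[0,2.5,0],"turn":0},{"delta_pos":[0,2,0],"turn":0},{"delta_pos":[0,1,0],"turn":0},{"delta_pos":[0,0,0],"turn":0},{"delta_pos":[0,0,0],"turn":0}]'
python3 d.py 0.5367 0.2349 0.04 10.7
python3 chk.py 0.1 0.15 4 0.125
```

```text
t: 9.2
position: [0.5367, 0.2354, 0.0983]
ee_rot: [-1.566, -0.148, 0.146]
ft_force: [0.6, -0.3, -1.8]
finger_gap: 0.0377
t 9.2 pos [0.5367 0.2354 0.0983] x-yaw 10.73 tilt y [ 1.2e-03  3.0e-04 -1.0e+00] q [0.22 0.22 1.8  0.   1.12 0.03] f [ 0.63 -0.31 -1.81] M [-0.03 -0.09 -0.02] gap 0.0377
delta cm tool [-0.01  5.83 -0.05] world dyaw deg -0.03 turn rad 0.0004
after turn, delta [-0.01  5.83 -0.05]
side
([236, 48, 38, 79, 1335], [540.7, 201.3], [43.3, 277.8], 9.47, 0.1258)
plane [0.0169 0.0179 0.1249]
top
([155, 161, 62, 22, 992], [549.7, 157.4], [43.0, 141.6], 10.49, 0.1273)
plane [0.0682 0.0141 0.127 ]
```

View pics/side4.png

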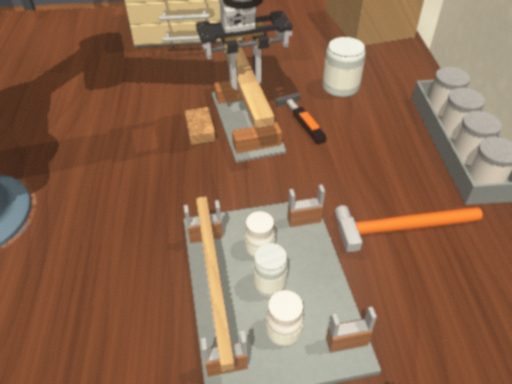

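View pics/top4.png

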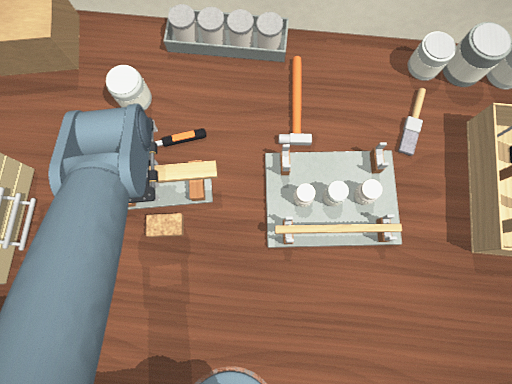

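The bar lies along the board, with its near end at about y=0.088. That gives a centre at y≈0.235, matching the blocks' centre. I'll lower it gently.

```bash
python3 -m pendant '[{"delta_pos":[0,1,0],"turn":0},{"delta_pos":[0,1.5,0],"turn":0},{"delta_pos":[0,1.5,0],"turn":0},{"delta_pos":[0,0.8,0],"turn":0},{"delta_pos":[0,0.4,0],"turn":0},{"delta_pos":[0,0,0],"turn":0},{"delta_pos":[0,0,0],"turn":0}]'
python3 d.py 0.5367 0.2349 0.04 10.7
python3 chk.py 0.055 0.09 5 0.074
```

```text
t: 10.0
position: [0.5365, 0.2351, 0.0458]
ee_rot: [-1.566, -0.147, 0.146]
ft_force: [0.5, 0.2, -2.5]
finger_gap: 0.0377
t 10.0 pos [0.5365 0.2351 0.0458] x-yaw 10.71 tilt y [ 7.e-04  1.e-04 -1.e+00] q [ 0.22  0.29  1.82 -0.    1.03  0.03] f [ 0.48  0.25 -2.47] M [-0.02 -0.12  0.04] gap 0.0377
delta cm tool [ 0.01  0.58 -0.02] world dyaw deg -0.01 turn rad 0.0002
after turn, delta [ 0.01  0.58 -0.02]
side
([237, 72, 36, 76, 1264], [541.6, 194.3], [43.4, 259.7], 9.58, 0.0732)
([197, 197, 37, 174, 2118], [458.1, -212.6], [20.8, 309.3], 6.38, 0.0816)
plane [-0.0621 -0.0064  0.0784]
top
([161, 167, 58, 21, 875], [549.2, 156.7], [42.4, 140.9], 10.54, 0.0746)
([275, 223, 127, 11, 998], [458.3, -213.7], [20.1, 302.2], 6.42, 0.0823)
plane [-0.0376 -0.0095  0.0783]
```

```bash
python3 -m pendant '[{"delta_pos":[0,0.2,0],"turn":0},{"delta_pos":[0,0.2,0],"turn":0},{"delta_pos":[0,0.1,0],"turn":0},{"delta_pos":[0,0,0],"turn":0},{"delta_pos":[0,0,0],"turn":0}]'
python3 -m pendant '[{"delta_pos":[0,0.1,0],"turn":0},{"delta_pos":[0,0,0],"turn":0},{"delta_pos":[0,0,0],"turn":0}]'
```

```text
t: 10.6
position: [0.5361, 0.235, 0.0404]
ee_rot: [-1.566, -0.147, 0.147]
ft_force: [-0.3, -0.2, -1.8]
finger_gap: 0.0378
t: 10.9
position: [0.5361, 0.235, 0.0394]
ee_rot: [-1.566, -0.147, 0.147]
ft_force: [-0.2, 0.4, -2.4]
finger_gap: 0.0375
```

```bash
python3 -m pendant '[{"delta_pos":[0,0.1,0],"turn":0},{"delta_pos":[0,0,0],"turn":0},{"delta_pos":[0,0,0],"turn":0}]'
python3 -m pendant '[{"delta_pos":[0,0.05,0],"turn":0},{"delta_pos":[0,0,0],"turn":0},{"delta_pos":[0,0,0],"turn":0}]'
```

```text
t: 11.2
position: [0.5364, 0.2351, 0.0387]
ee_rot: [-1.566, -0.147, 0.146]
ft_force: [-1.2, -0.3, -0.8]
finger_gap: 0.0376
t: 11.5
position: [0.5364, 0.2351, 0.0387]
ee_rot: [-1.566, -0.147, 0.147]
ft_force: [-3.8, -0.5, 5.2]
finger_gap: 0.0377
```

Contact shows as the force changes from −2.4 to +5 N. Now I release, retreat and check.

```bash
python3 -m pendant '[{"delta_pos":[0,0,0],"turn":0},{"delta_pos":[0,0,0],"turn":0},{"delta_pos":[0,0,0],"turn":0},{"delta_pos":[0,0,0],"turn":0},{"delta_pos":[0,0,0],"turn":0}]' 0.38
python3 -m pendant '[{"delta_pos":[0,-0.5,0],"turn":0},{"delta_pos":[0,-1.5,0],"turn":0},{"delta_pos":[0,-2.5,0],"turn":0},{"delta_pos":[0,-3,0],"turn":0},{"delta_pos":[0,-3,0],"turn":0},{"delta_pos":[0,-3,0],"turn":0},{"delta_pos":[0,-3,0],"turn":0},{"delta_pos":[0,0,0],"turn":0}]'
python3 -m pendant '[{"delta_pos":[0,0,-4],"turn":0},{"delta_pos":[0,0,-4],"turn":0},{"delta_pos":[0,0,-4],"turn":0},{"delta_pos":[0,0,-4],"turn":0},{"delta_pos":[0,0,-4],"turn":0},{"delta_pos":[0,0,-4],"turn":0},{"delta_pos":[0,0,-4],"turn":0},{"delta_pos":[0,0,-4],"turn":0}]'
python3 -m pendant '[{"delta_pos":[0,0,-4],"turn":0},{"delta_pos":[0,0,-4],"turn":0},{"delta_pos":[0,0,-3],"turn":0},{"delta_pos":[0,0,0],"turn":0}]'
python3 chk.py 0.055 0.09 6 0.067
```

```text
t: 12.0
position: [0.5361, 0.235, 0.0378]
ee_rot: [-1.566, -0.147, 0.147]
ft_force: [0.1, 0.8, -0.2]
finger_gap: 0.058
t: 12.8
position: [0.5392, 0.2358, 0.2098]
ee_rot: [-1.564, -0.156, 0.138]
ft_force: [0.4, -0.4, 0.4]
finger_gap: 0.0584
t: 13.6
position: [0.5953, -0.0809, 0.2025]
ee_rot: [-1.565, -0.146, 0.147]
ft_force: [0.2, 0.3, -0.4]
finger_gap: 0.0583
t: 14.0
position: [0.6158, -0.1908, 0.2022]
ee_rot: [-1.566, -0.143, 0.144]
ft_force: [0.4, 0.4, 0.8]
finger_gap: 0.0581
side
([223, 61, 38, 87, 1139], [535.5, 227.3], [40.4, 309.8], 10.66, 0.0664)
([197, 197, 40, 174, 2131], [460.4, -207.4], [30.5, 313.3], 5.61, 0.0816)
plane [-0.1093 -0.0134  0.0776]
top
([98, 168, 122, 25, 1856], [535.5, 234.0], [40.5, 298.4], 10.54, 0.0674)
([353, 223, 49, 10, 361], [469.6, -308.2], [19.3, 117.5], 6.8, 0.0824)
plane [-0.0521 -0.0157  0.0686]
```

View pics/side6.png

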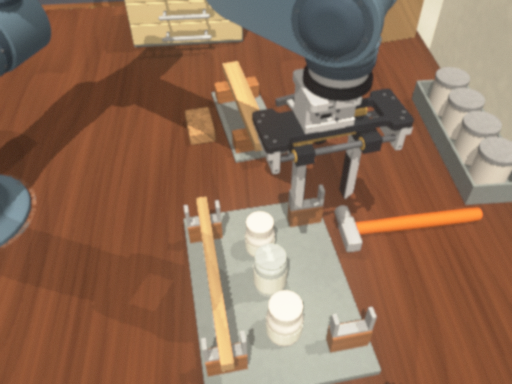

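View pics/top6.png

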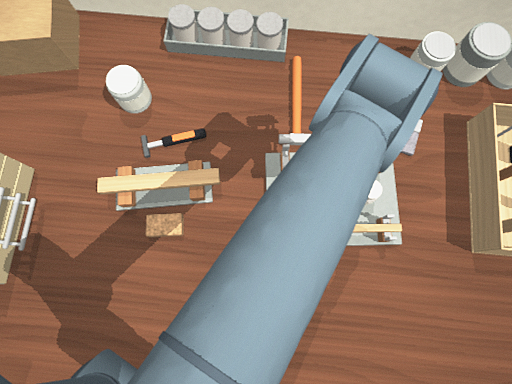

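The bar rests across both blocks at (535.5, 234.0) mm, 10.5°, with its top at 67 mm. The target was (536.7, 234.9) mm at 10.7°. The slim bar hasn't moved, and the gripper is clear.

```bash
python3 -c "
from workcell import ctrl
print(ctrl.job_done())"
```

```text
the job is handed in; nothing more can be done
None
```

The broad bar now lies across both scraping blocks, and I handed the job in at about 14 s, with the gripper empty and clear of everything.

- **Lift:** I gripped it at mid-length and lifted it straight up. Its underside reached about 178 mm, against bracket walls of 94 mm. The measured slope along its length was about 0.01–0.02.
- **Set-down:** I lowered it in small steps until the force showed contact, about 5 N, then released it.
- **Last check (top camera):** The bar's centre is within about 1.5 mm of the blocks' centre and its angle within 0.2°. Its top is at 67 mm, which is what it should be when resting on the blocks.
- **Slim bar:** It is still in its own brackets. Top-view measurements after the lift and carry matched the start to about 0.5 mm. In the final pictures the arm hides part of the slim bar and clutters its outline, so those figures are rougher.
- **Disagreements:** The side view put the bar's centre about 7 mm nearer in y. That view also takes in the bar's end face, so I relied on the top view. The plane fits in the last two checks mixed both bars, so I didn't use them to judge level.

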